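# Load a bearing and latch the tester tray

## Robot

A 6-joint arm with a two-finger parallel gripper is mounted at the origin on the work surface. World frame = base frame: x ahead of the robot, y to its left, z up, the work surface at z = 0. Lengths are in m, angles in rad, forces in N, time in s.
With the tool pointing down it reaches from about 0.325 to 0.75 m from the base axis. Payload 7.6 kg.
Tool frame: the origin (TCP) lies midway between the tips of the shut fingers; the grasp point (between the pads) lies 19 mm behind it; z points along the fingers, y is the direction in which the jaws open and shut (so a half turn about z gives the same grasp; the last joint's range is limited). The gripper opens to 85 mm and grips with 20 to 120 N. Pads are 22 mm wide; open, the fingers measure 114 mm over their backs; the gripper's body (76 mm by 85 mm) begins 54 mm behind the grasp point. The pads swing forward as they close: fully open they stand 13 mm farther back than shut.
Start: joints at [1.215, 0.052, 1.401, -0, 1.689, -0.07], TCP at [0.148, 0.504, 0.231] pointing down, gripper open.
Joint ranges: [-2.9, 2.9], [-0.91, 2.17], [0.12, 2.37], [-1.06, 4.2], [0.26, 2.73], [-2.93, 2.93]. Speed limits (rad/s): [2.57, 2.57, 3.01, 3.14, 3.14, 3.14].

## Interface

Orientations are given as a unit quaternion [x, y, z, w].
In Python, from cell import arm, sense, eyes, ticket gives the robot as it stands. Calls block until the motion is done:
- arm.move_to(position, orientation): joint-space move of the TCP to a pose.
- arm.move_straight(position, orientation=None, rate=0.15, max_force=None): straight line of the TCP; orientation=None keeps the orientation; rate is the mean speed in m/s. With max_force (N) it stops when the force on the tool has changed by that much, and returns True; else False.
- arm.move_j(angles): joint-space move.
- arm.move_gripper(opening, strength=None): opening from 0.0 (shut) to 1.0 (fully open); strength is the grip in N (None keeps the last); returns when the fingers have stopped.
- arm.dwell(seconds).
- arm.solve_ik(position, orientation): joint angles nearest the present ones, or None.
- sense(): the state.
- eyes.grab_frame(name): name is "side" or "top" or "wrist"; returns the picture (480x640x3 uint8, red, green, blue); there is no depth.
- eyes.camera_model(name): a dict with "fov_y" (degrees; the focal length in pixels is half the picture's height over the tangent of half this angle, whatever the lens; pixels are square), "cx", "cy" (the principal point, pixels), "k1" (the pictures are not rectified: a ray, as slopes to the right and down, at radius r is drawn at 1 + k1 r^2 times it, then the intrinsics apply), "pose" (4x4, takes a point from camera to world coordinates). Camera axes: x right, y up, looking along -z (the intrinsics and any distortion apply to the point x, -y, -z); pixel columns grow to the right and rows downward; lengths in m; the calibration is good to about 2 mm. A picture is of the moment at which its call begins: read the wrist's pose just before it. camera_model takes no time and is no camera call; for the wrist camera it gives the pose at the moment of the call.
A pose or a line that the arm cannot do raises arm.PlanningError and nothing moves.
- ticket.job_done(): hands the job in, once; it reports no verdict.
The state is a dict: "time": time; "joint_pos": joint angles; "qd": joint speeds; "joint_torque": joint torques, N m; "ee_pos": TCP position; "eef_rot": TCP orientation; "ft_force": force on the tool from outside, world axes, zero at the start; "torque": the same for the moment, N m; "gripper_width": opening from 0.0 (shut) to 1.0 (fully open).
Only numpy, scipy, OpenCV 4.12 (cv2) and the standard library are available. Lean on these libraries where they do the work, as an engineer would, in place of code of your own. Each camera call takes 0.05 s, during which the arm holds its last target. There are 200 camera calls.

## Task

Put the smaller steel ring (a bearing) over the post of the tester's open tray so that it sits flat on its seat, and let go of it. Then gently press the spring-loaded tray into the tester until its push-push latch catches, let go, and make sure the tray stays in without being held. Leave the other parts on the bench where they are.

Things in the scene. Friction and masses are not known exactly. Their poses are not given: they have to be found in the camera images.
- tester: Bench bearing tester, a grey box bolted to the bench: 180 mm deep, 148 wide, 78 high, with an open slot in its front from which the tray sticks out. Origin: at bench height, under the middle of the front face. +x points straight into the box (the way the tray is pressed), +z up.
- slot (a point): Middle of the slot (128 mm wide, 54 high) in the tester's front face, 27 mm above the bench, axes as the tester's. The latch sits deep inside, set to another depth each time: latched, the tray's plate rests 32 to 60 mm outside this face, so the depth is found by feel. Let go too early, the tray slides all the way out in about a second; press a latched tray again and it is released.
- tray: Bare aluminium tray sliding only along the tester's x, sprung outward. Front: an upright plate 124 mm wide, 5 thick, from 6 to 50 mm above the bench; behind it a platform without side walls, 100 mm wide, 137 long, its top 12 mm above the bench. Origin: at bench height under the middle of the plate's outer face; axes as the tester's. Open, it lies at x = -135 mm in the tester's frame.
- plate (a point): Middle of the plate's outer face, 28 mm above the bench: press here, along the tester's +x. It resists with 4 N at first, 6 to 11 N on the way. The latch catches 4 to 5 mm past the latched position; 1 mm on, a buffer adds 10 N per mm: 14 to 18 N felt means it has caught. Let go then: the tray comes back to the latched position and stays. Over 25 N damages the latch.
- post (a point): Foot of the tray's post, on its axis, at seat level (20 mm above the bench), 45 mm behind the plate's outer face, on the tray's middle line. The steel post is 21 mm in diameter, 20 tall, its top 6 mm tapering to 12 mm diameter; round its foot is a flat dark seat, 44 mm in diameter, 8 mm above the platform.
- bearing: The bearing: the smaller, thicker-walled steel ring of 52 mm outer diameter, 25 mm bore, 15 mm high, 130 g, lying flat on the bench. Origin: centre of its underside; z is its axis.
- race: Bystander: a larger, thinner steel ring, 68 mm outer diameter, 50 mm bore, 18 mm high. Origin: centre of its underside.
- casing: Bystander: conical aluminium gearbox tail casing, 110 mm wide at its foot, 125 mm tall, standing on the bench. Origin: centre of its underside.
- spanner: Bystander: steel spanner, 190 mm long, lying on the bench. Origin: under its middle; its length runs along x.
- jar: Bystander: closed white jar, 56 mm in diameter, 85 mm tall. Origin: centre of its underside.
Things that resemble listed ones, but are neither listed nor needed, are in the scene too. Leave any blue look-alike of the bearing alone.

How it is judged:
By the outcome, as a careful person would: the job done as asked, in the order asked, and still so for the second after the job is handed in, with the robot touching nothing.
It also fails if it takes over 51 s, if anything falls off the work surface, if the arm or the gripper's body presses on something with over 40 N, if the wrist force passes 120 N, or if a joint passes its speed limit or range.

## Working session

There is one attempt and no reset: what is moved stays moved. The work goes in short steps, each a Python script; the robot and the scene stay as the last script left them, time stands still between calls to the robot, and variables do not carry over. Pictures are saved under pics/ and viewed, about 8 in all and at most 12, crops included, and the job is handed in when it is done.

```bash
mkdir -p pics; cat > h.py <<'E'
import numpy as np, cv2
from cell import arm, sense, eyes, ticket
def save(n,f): 
    im=eyes.grab_frame(n); cv2.imwrite(f'pics/{f}.png',im[:,:,::-1]); return im
def ray(m,u,v):
    f=240/np.tan(np.radians(m['fov_y'])/2); d=np.array([(u-m['cx'])/f,(v-m['cy'])/f]); s=d.copy()
    for _ in range(30): s=d/(1+m['k1']*(s@s))
    P=np.array(m['pose']); return P[:3,3],P[:3,:3]@np.array([s[0],-s[1],-1])
def at(m,u,v,z):
    o,d=ray(m,u,v); return (o+d*(z-o[2])/d[2])
def proj(m,p):
    f=240/np.tan(np.radians(m['fov_y'])/2); P=np.array(m['pose']); c=P[:3,:3].T@(np.array(p)-P[:3,3]); s=np.array([c[0],-c[1]])/-c[2]
    s=s*(1+m['k1']*(s@s)); return s*f+[m['cx'],m['cy']]
E
python3 - <<'E'
from h import *
for n in ('top','side','wrist'):
    m=eyes.camera_model(n); save(n,n+'0'); print(n,m['fov_y'],m['cx'],m['cy'],m['k1'],np.round(m['pose'],3).tolist())
s=sense(); print(s['time'],s['eef_rot'],s['ee_pos'],s['ft_force'])
E
```

```text
top 52.4675431146303 319.0360995213535 243.29815413576958 -0.120835014476401 [[-0.015, 0.992, -0.128, 0.461], [-1.0, -0.012, 0.022, 0.126], [0.02, 0.128, 0.992, 0.863], [0.0, 0.0, 0.0, 1.0]]
side 48.12439385345756 321.84099267164976 245.78319135936195 -0.1396824115482828 [[-0.992, 0.086, -0.089, 0.469], [-0.123, -0.642, 0.756, 0.953], [0.008, 0.762, 0.648, 0.756], [0.0, 0.0, 0.0, 1.0]]
wrist 69.0493665424906 319.58515429483293 238.29906833814172 0.006555198482693495 [[0.282, -0.924, -0.26, 0.082], [0.959, 0.271, 0.078, 0.522], [-0.002, -0.271, 0.963, 0.373], [0.0, 0.0, 0.0, 1.0]]
0.15 [ 1.42414244e-01  9.89806972e-01 -5.71045436e-04 -1.25044888e-04] [0.14790345 0.50350222 0.23066657] [ 0.58669965  0.83362658 -0.3061633 ]
```

View pics/top0.png

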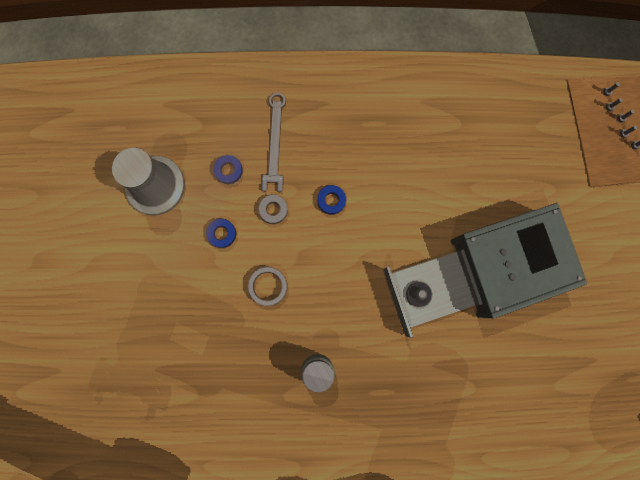

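View pics/side0.png

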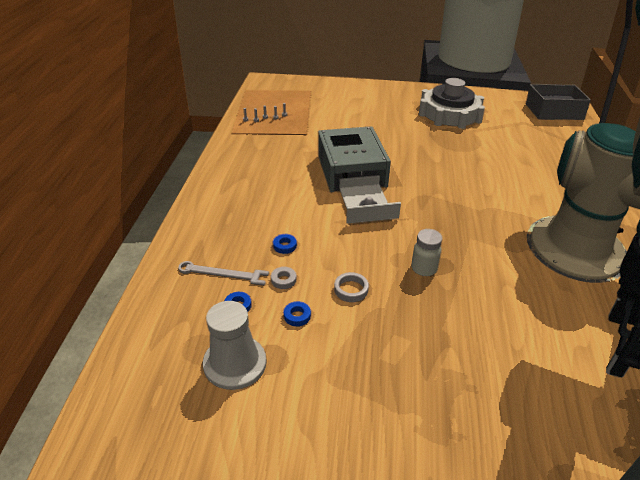

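The ring candidates in the top picture are:
- **Grey, small and thick-walled, (272,209):** this matches the bearing.
- **Grey, large and thin-walled, (267,286):** this is the race.
- **Blue, (228,169), (221,233) and (332,200):** these are the look-alikes.

The tray plate runs from (388,268) to (410,335), and the post is near (419,293). Next I'll take close crops and measure.

```bash
python3 - <<'E'
from h import *
im=cv2.imread('pics/top0.png')
a=cv2.resize(im[160:260,225:325],(400,400),interpolation=cv2.INTER_CUBIC); b=cv2.resize(im[250:350,380:480],(400,400),interpolation=cv2.INTER_CUBIC)
cv2.imwrite('pics/crop1.png',np.hstack([a,b]))
m=eyes.camera_model('top'); m2=eyes.camera_model('side')
for n,u,v,z in [('bearing',272.5,209,.008),('race',267.5,286,.009),('pl1',388,268,.05),('pl2',410,335,.05),('post',419,293,.03),('boxf1',454,240,.078),('jar',318,376,.085)]:
    p=at(m,u,v,z); print(n,p.round(4),proj(m2,p).round(0))
E
```

```text
bearing [0.6342 0.1894 0.008 ] [284. 278.]
race [0.497  0.1984 0.009 ] [352. 287.]
pl1 [ 0.5227 -0.0074  0.05  ] [349. 208.]
pl2 [ 0.4103 -0.0411  0.05  ] [400. 203.]
post [ 0.4803 -0.0632  0.03  ] [369. 202.]
boxf1 [ 0.5652 -0.1145  0.078 ] [335. 170.]
jar [0.3514 0.1135 0.085 ] [430. 236.]
```

View pics/crop1.png

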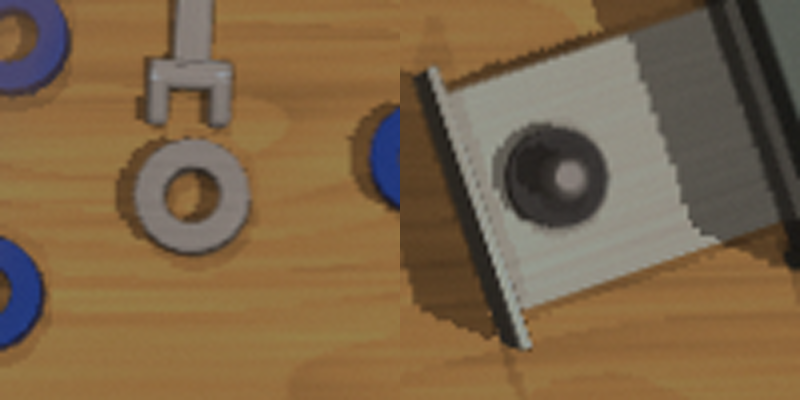

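The crop confirms the thick-walled grey ring at full-image (273,208.7). The spanner jaws are on its far side, so I'll close the jaws along world y. The post top is at about (422.5,294.5) and the seat centre at about (418.7,293.7). I'm going above the bearing for one close look.

```bash
cat >> h.py <<'E'
def q(a): a=np.radians(a)/2; return [float(np.cos(a)),float(np.sin(a)),0.,0.]
E
python3 - <<'E'
from h import *
m=eyes.camera_model('top')
print('seat',at(m,418.75,293.75,.02),'top',at(m,422.5,294.5,.04),'brg',at(m,273,208.75,.015))
p=at(m,273,208.75,.015)
for a in (180,0): print(a,arm.solve_ik([p[0],p[1],.15],q(a)), arm.solve_ik([.48,-.065,.15],q(a)))
arm.move_gripper(0.8,40)
arm.move_to([p[0],p[1],.15],q(180))
arm.dwell(.2)
w=eyes.camera_model('wrist'); im=save('wrist','w1'); print(sense()['ee_pos'],sense()['time'],sense()['gripper_width'])
print('pred centre',proj(w,p))
np.save('w1.npy',w,allow_pickle=True)
E
```

```text
seat [ 0.47922113 -0.0649947   0.02      ] top [ 0.47740212 -0.06689224  0.04      ] brg [0.63319166 0.18795124 0.015     ]
180 [ 2.32651349e-01  4.71034667e-01  1.06816045e+00 -4.44089210e-16
  1.60239754e+00 -1.33814498e+00] [-2.10851484e-01 -2.21848415e-02  1.63879507e+00 -4.44089210e-16
  1.52498242e+00 -1.78164781e+00]
0 [ 2.32651349e-01  4.71034667e-01  1.06816045e+00 -4.44089210e-16
  1.60239754e+00  1.80344768e+00] [-2.10851484e-01 -2.21848415e-02  1.63879507e+00 -4.44089210e-16
  1.52498242e+00  1.35994484e+00]
[0.63301354 0.18851412 0.15017014] 2.8167 0.7994075977690605
pred centre [319.46011508 227.37245938]
```

View pics/w1.png

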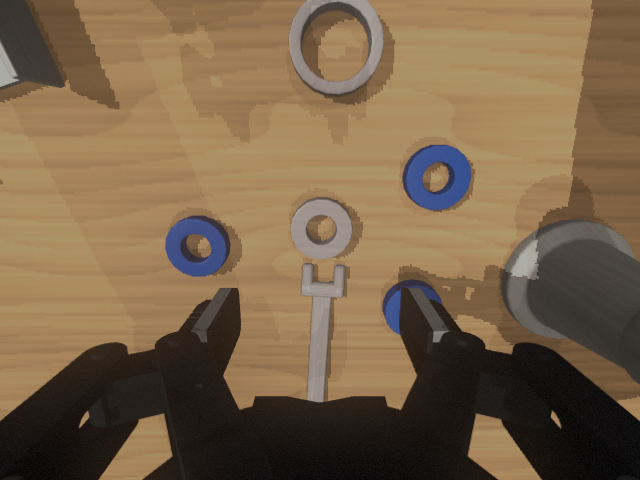

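The ring's top centre is at (321,228), against a prediction of (319.5,227.4), so they agree to about 1 mm. I'll grasp it, lift it, and carry it above the post for a look.

```bash
python3 - <<'E'
from h import *
w=np.load('w1.npy',allow_pickle=True).item(); p=at(w,321,228,.015); print(p)
p[1]=(p[1]+.18795)/2 if abs(p[1]-.188)>.003 else p[1]
arm.move_straight([p[0],p[1],.035],rate=.15)
print(arm.move_straight([p[0],p[1],.003],rate=.06,max_force=12), sense()['ee_pos'])
arm.move_gripper(0,60); print('w',sense()['gripper_width'])
arm.move_straight([p[0],p[1],.15],rate=.2)
print('w',sense()['gripper_width'],sense()['ft_force'])
arm.move_to([.478,-.066,.15],q(106.7)); arm.dwell(.2)
w=eyes.camera_model('wrist'); np.save('w2.npy',w,allow_pickle=True); save('wrist','w2'); s=sense();print(s['ee_pos'],s['time'],s['joint_pos'],s['ft_force'])
print('seat',proj(w,[.4792,-.065,.02]),'top',proj(w,[.4774,-.0669,.04]))
E
```

```text
[0.63372026 0.18921287 0.015     ]
False [0.63380726 0.18920497 0.00302507]
w 0.5688087118466416
w 0.569398575760192 [ 0.7830308  -0.10685893 -1.82816285]
[ 0.47837174 -0.06548     0.14989215] 7.0083 [-2.12566946e-01 -2.63782359e-02  1.64313502e+00  5.62688393e-05
  1.52503571e+00 -5.05501762e-01] [ 0.64856175  0.06578853 -1.82916202]
seat [320.83482393 227.91607143] top [317.87959947 236.07795143]
```

View pics/w2.png

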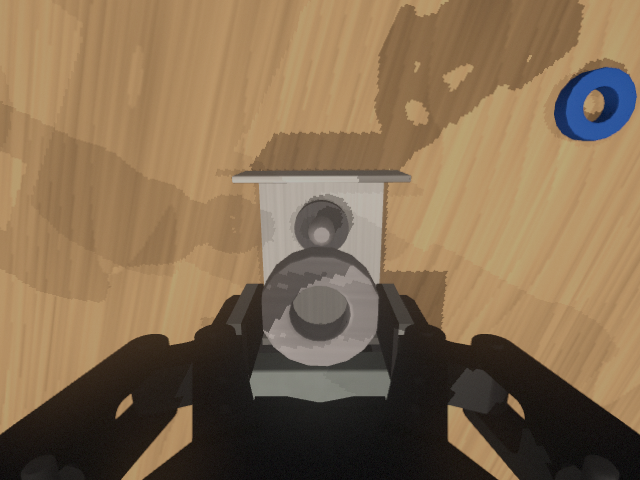

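The ring is held centred in the jaws at about (320,307). The post top is near (320,233) and the plate's top edge runs along row 173-178. I'll enlarge this to get exact offsets.

```bash
python3 - <<'E'
import cv2
im=cv2.imread('pics/w2.png')[165:375,225:425]
im=cv2.convertScaleAbs(cv2.resize(im,None,fx=2.85,fy=2.85,interpolation=cv2.INTER_CUBIC),alpha=1.5)
cv2.imwrite('pics/w2c.png',im)
E
```

```text
(no output)
```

View pics/w2c.png

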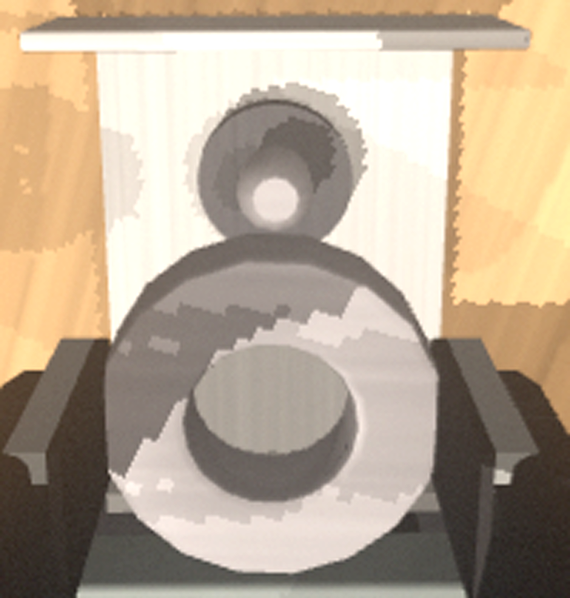

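```bash
python3 - <<'E'
from h import *
w=np.load('w2.npy',allow_pickle=True).item()
c=lambda x,y:(225+(x+.5)/2.85-.5,165+(y+.5)/2.85-.5)
t=np.array([.47837,-.06548,.14989]); a=np.radians(-73.3); ex=np.array([np.cos(a),np.sin(a),0]); ey=np.array([-np.sin(a),np.cos(a),0])
for n,x,y,z in [('ringtop',271,420,.162),('posttop',275,200,.04),('seat',276,171,.02),('plL',22,35,.05),('plR',530,31,.05),('plFL',35,17,.05),('plFR',505,17,.05)]:
    p=at(w,*c(x,y),z); print(n,p.round(4),'tray-frame rel tcp mm',((p-t)@ex*1e3).round(1),((p-t)@ey*1e3).round(1))
E
```

```text
ringtop [ 0.4784 -0.0654  0.162 ] tray-frame rel tcp mm -0.0 0.1
posttop [ 0.4795 -0.0653  0.04  ] tray-frame rel tcp mm 0.1 1.1
seat [ 0.4789 -0.0623  0.02  ] tray-frame rel tcp mm -2.9 1.5
plL [ 0.4084 -0.0409  0.05  ] tray-frame rel tcp mm -43.7 -60.0
plR [ 0.5252 -0.0047  0.05  ] tray-frame rel tcp mm -44.8 62.3
plFL [ 0.4104 -0.0358  0.05  ] tray-frame rel tcp mm -47.9 -56.6
plFR [ 0.5183 -0.0033  0.05  ] tray-frame rel tcp mm -48.1 56.1
```

Post axis is about (0.4795,-0.0655), and the plate checks out at 122 mm against 124. I'm lowering with force guarding.

```bash
python3 - <<'E'
from h import *
x,y=.4796,-.0656
arm.move_straight([x,y,.055],q(107.1),rate=.15)
h=arm.move_straight([x,y,.021],rate=.03,max_force=6); s=sense(); print(h,s['ee_pos'],s['ft_force'],s['torque'],s['time'])
w=eyes.camera_model('wrist'); save('wrist','w3')
E
```

```text
True [ 0.47951299 -0.06527836  0.02418499] [-1.51502767  1.22674708  5.65468203] [ 0.12883478  0.14844252 -0.02034479] 8.7417
```

It stopped at TCP z = 24.2 mm, where about 23 mm is expected when seated. I'll release, retreat and look.

```bash
python3 - <<'E'
from h import *
x,y=.4796,-.0656
arm.move_gripper(0.8); 
arm.move_straight([x,y,.14],rate=.2); arm.dwell(.1)
w=eyes.camera_model('wrist'); im=save('wrist','w4'); s=sense(); print(s['ee_pos'],s['time'],s['ft_force'])
c=cv2.resize(im[150:300,220:420,::-1],None,fx=3,fy=3,interpolation=cv2.INTER_CUBIC); cv2.imwrite('pics/w4c.png',cv2.convertScaleAbs(c,alpha=1.5))
print([((proj(w,[x,y,z])-[220,150])*3).round(0) for z in (.035,.04)])
E
```

```text
[ 0.47874657 -0.06540936  0.13816837] 10.0083 [-0.11981988  0.51323659  0.46946326]
[array([305., 264.]), array([305., 270.])]
```

View pics/w4c.png

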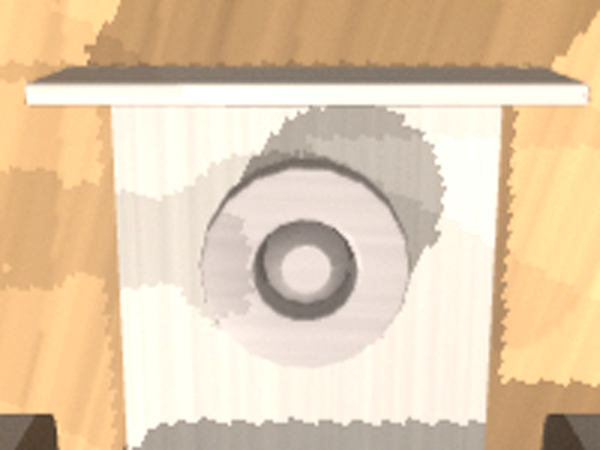

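The ring's centre (305,267) matches the post top (306,266), and the bore gap is even all round, so it is seated flat. Next I'll shut the gripper, go in front of the plate, and press slowly with a force stop.

```bash
python3 - <<'E'
from h import *
a=np.radians(-72.9); ex=np.array([np.cos(a),np.sin(a),0]); P=np.array([.4796,-.0656,0]); pl=P-.045*ex
at_=lambda d,z: pl+d*ex+[0,0,z]
arm.move_straight(at_(-.045,.14),rate=.2)
arm.move_gripper(0.0,40)
arm.move_straight(at_(-.045,.018),rate=.15); arm.dwell(.3)
f0=np.array(sense()['ft_force']); print('f0',f0,sense()['time'])
h=arm.move_straight(at_(-.011+.112,.018),rate=.018,max_force=14.5)
s=sense(); f=np.array(s['ft_force'])-f0; print(h,'d',(np.array(s['ee_pos'])-pl)@ex,'F',-f@ex,f,s['time'])
arm.dwell(.1); s=sense(); f=np.array(s['ft_force'])-f0; print('d',(np.array(s['ee_pos'])-pl)@ex,'F',-f@ex,f)
E
```

```text
f0 [-0.49476997  0.33285545 -0.59903268] 12.525
True d 0.07154613368467183 F 5.709550973928378 [-2.02723043  5.3499695   5.1577477 ] 18.1583
d 0.0712382717626491 F 5.7600174902421335 [-1.30344736  5.62543492  6.21265479]
```

It stopped on total force with only 5.7 N along the axis now, so I can't tell whether the latch caught. The tray is still being held. I'll creep on in small steps, watching the axial force.

```bash
python3 - <<'E'
from h import *
a=np.radians(-72.9); ex=np.array([np.cos(a),np.sin(a),0]); ey=np.array([-ex[1],ex[0],0]); P=np.array([.4796,-.0656,0]); pl=P-.045*ex
f0=np.array([-.495,.333,-.599])
def st():
    s=sense(); f=np.array(s['ft_force'])-f0; return (np.array(s['ee_pos'])-pl)@ex*1e3, -f@ex, f@ey, f[2], s['ee_pos'][2], s['time']
c=.0715
print(np.round(st(),4)); F=0
for i in range(12):
    c+=.0005
    h=arm.move_straight(pl+c*ex+[0,0,.018],rate=.008,max_force=8); F=st()[1]
    print(h,round(c*1e3,1),np.round(st(),4))
    if F>14.2: break
E
```

```text
[7.12383e+01 5.75980e+00 4.08500e-01 6.21260e+00 1.79000e-02 1.82583e+01]
False 72.0 [ 7.14293e+01  7.65430e+00 -2.42000e-02  4.02160e+00  1.79000e-02
  1.85667e+01]
False 72.5 [ 7.16527e+01  9.41710e+00 -3.21000e-01  4.44010e+00  1.79000e-02
  1.88167e+01]
False 73.0 [7.19083e+01 1.03418e+01 1.77000e-02 5.95070e+00 1.79000e-02 1.90667e+01]
False 73.5 [7.25548e+01 9.18010e+00 3.96100e-01 5.09680e+00 1.79000e-02 1.93167e+01]
False 74.0 [ 7.29213e+01  1.00468e+01 -6.62600e-01  5.42110e+00  1.79000e-02
  1.95667e+01]
False 74.5 [7.38164e+01 8.13110e+00 1.01070e+00 4.56570e+00 1.79000e-02 1.98167e+01]
False 75.0 [ 7.44331e+01  8.03170e+00 -2.20000e-02  3.36770e+00  1.79000e-02
  2.00667e+01]
False 75.5 [7.50119e+01 6.43030e+00 6.75900e-01 4.54000e+00 1.79000e-02 2.03167e+01]
False 76.0 [7.55018e+01 6.91980e+00 4.78600e-01 3.47410e+00 1.79000e-02 2.05667e+01]
False 76.5 [7.59302e+01 8.68700e+00 5.85800e-01 4.19720e+00 1.79000e-02 2.08167e+01]
False 77.0 [ 7.64382e+01  7.18510e+00 -4.79000e-02  3.90850e+00  1.79000e-02
  2.10667e+01]
False 77.5 [7.69396e+01 7.39710e+00 5.62000e-02 3.87580e+00 1.79000e-02 2.13167e+01]
```

No buffer yet: the force stays at 7-9 N as it advances, so the first stop was drag. I'll keep going.

```bash
python3 - <<'E'
from h import *
a=np.radians(-72.9); ex=np.array([np.cos(a),np.sin(a),0]); P=np.array([.4796,-.0656,0]); pl=P-.045*ex
f0=np.array([-.495,.333,-.599])
def st():
    s=sense(); f=np.array(s['ft_force'])-f0; return (np.array(s['ee_pos'])-pl)@ex*1e3, -f@ex, f[2], s['time']
c=.0775; F=0
while c<.100:
    c+=.0005
    h=arm.move_straight(pl+c*ex+[0,0,.018],rate=.008,max_force=8); r=st(); F=r[1]
    print(int(h),round(c*1e3,1),*np.round(r,1))
    if F>14.3: break
E
```

```text
0 78.0 77.4 7.2 4.3 21.6
0 78.5 77.9 8.2 3.6 21.8
0 79.0 78.4 8.2 3.5 22.1
0 79.5 78.9 6.2 4.4 22.3
0 80.0 79.4 7.9 4.1 22.6
0 80.5 79.9 7.6 3.4 22.8
0 81.0 80.4 7.9 5.3 23.1
0 81.5 80.9 7.6 4.0 23.3
0 82.0 81.4 9.2 4.4 23.6
0 82.5 81.9 8.1 4.3 23.8
0 83.0 82.3 8.0 4.3 24.1
0 83.5 82.9 7.5 4.2 24.3
0 84.0 83.4 6.8 4.6 24.6
0 84.5 83.9 7.6 3.5 24.8
0 85.0 84.5 6.7 4.0 25.1
0 85.5 85.2 5.7 2.9 25.3
0 86.0 85.6 6.6 3.5 25.6
0 86.5 85.9 7.7 2.9 25.8
0 87.0 86.4 7.6 5.1 26.1
0 87.5 86.8 7.1 5.1 26.3
0 88.0 87.3 8.7 4.5 26.6
0 88.5 87.5 10.1 5.0 26.8
0 89.0 87.7 11.1 7.0 27.1
0 89.5 87.8 14.1 7.4 27.3
0 90.0 88.0 15.1 7.8 27.6
```

The force climbs steeply to 15.1 N at d = 88 mm while the tool barely advances: that is the buffer, so the latch has caught. I'm backing off and checking.

```bash
python3 - <<'E'
from h import *
a=np.radians(-72.9); ex=np.array([np.cos(a),np.sin(a),0]); P=np.array([.4796,-.0656,0]); pl=P-.045*ex
f0=np.array([-.495,.333,-.599])
F=[]
for _ in range(5): arm.dwell(.03); F.append(-(np.array(sense()['ft_force'])-f0)@ex)
print(np.round(F,1))
arm.move_straight(pl+.045*ex+[0,0,.018],rate=.06)
print(sense()['ft_force'],sense()['time'])
arm.move_straight(pl-.03*ex+[0,0,.14],rate=.2); arm.dwell(1.5)
top=save('top','top1'); w=eyes.camera_model('wrist'); wi=save('wrist','w5'); print(sense()['time'],sense()['ee_pos'])
c=cv2.resize(top[180:360,360:600,::-1],None,fx=3,fy=3,interpolation=cv2.INTER_CUBIC); cv2.imwrite('pics/top1c.png',c)
E
```

```text
[15.4 14.6 15.4 14.6 14.1]
[-0.32612001  0.57959117  0.37915112] 28.6333
31.1 [0.45753601 0.00607522 0.1399847 ]
```

View pics/top1c.png

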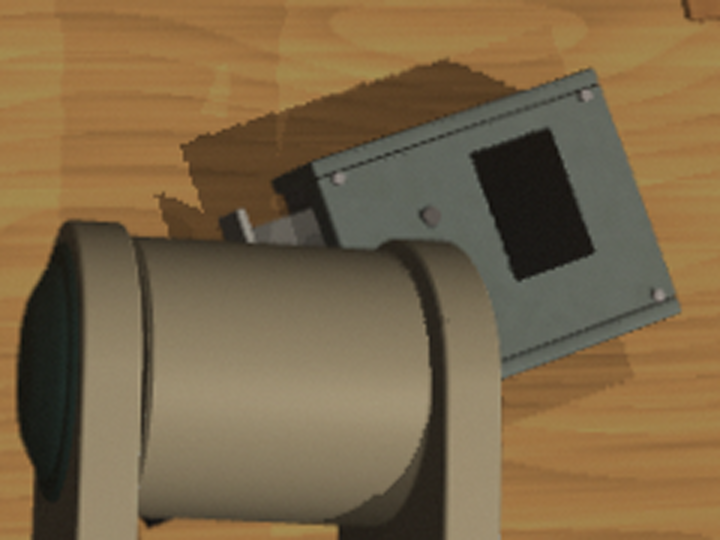

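The tray is still in with the plate about 40 mm outside the face, 2.5 s after release. The arm blocks part of the view, so I'll retreat and take a combined final check.

```bash
python3 - <<'E'
from h import *
arm.move_to([.40,.20,.25],q(107)); arm.dwell(.3)
s=eyes.grab_frame('side'); t=eyes.grab_frame('top'); print(sense()['time'],sense()['ft_force'])
w=cv2.imread('pics/w5.png')
s=cv2.resize(s[110:230,290:420,::-1],(400,370),interpolation=cv2.INTER_CUBIC)
w=cv2.resize(w[150:400,190:450],(400,385),interpolation=cv2.INTER_CUBIC)
t=cv2.resize(t[:,:,::-1],(400,300)); 
o=np.zeros((600,800,3),np.uint8); o[:300,:400]=t; o[:300,400:]=cv2.resize(s,(400,300)); o[300:,:400]=cv2.resize(w,(400,300)); cv2.imwrite('pics/fin.png',cv2.convertScaleAbs(o,alpha=1.4))
E
```

```text
32.4167 [-0.60613485  0.65173519  0.7857009 ]
```

View pics/fin.png

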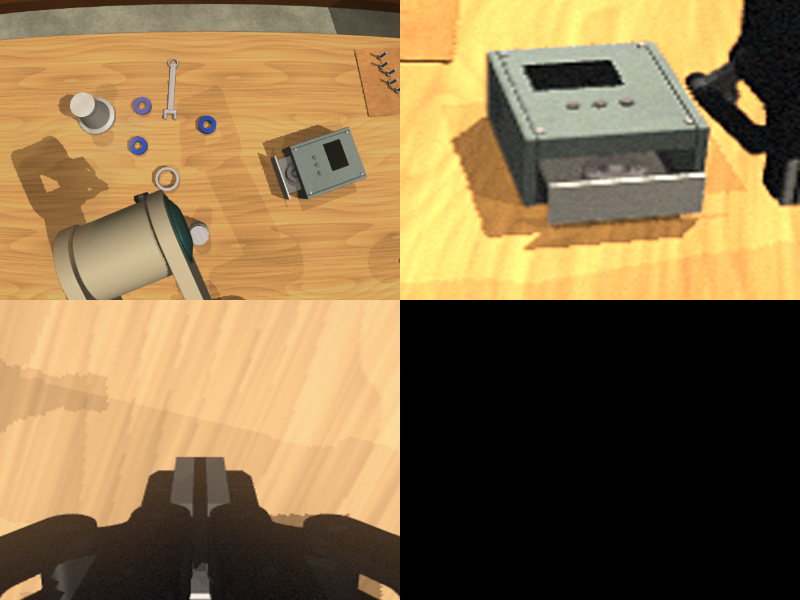

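The final views show the tray still latched and the bearing flat around the post behind the plate. The race, spanner, blue rings, casing and jar haven't moved, and the arm is clear of everything. I'm handing in.

```bash
python3 -c "
from h import *
print(ticket.job_done())"
```

```text
the job is handed in; nothing more can be done
None
```

The bearing is on the tray's post and the tray is latched in the tester. I handed the job in at about 32.4 s of the 51 s allowed.

- **Bearing:** I picked up the small grey ring and lowered it over the post until light contact at TCP height 24.2 mm; about 23 mm was expected. After letting go, a close view showed it centred on the post with an even gap all round. I judged it flat from that view and did not measure its tilt.
- **Tray:** The first press stopped early on total force, with only about 6 N along the push direction, so the latch had not caught. I kept holding and crept forward in 0.5 mm steps. About 17 mm further on, the force climbed steeply to 15 N, which is the buffer, and I let go.
- **Last checks:** The tray was still in, with its plate about 40 mm outside the face by eye, nearly 4 s after release. The other parts looked unmoved and the arm was clear.
- **Not confirmed:** There was an upward force of 3–8 N on the tool during the press, probably friction on the plate. The wrist picture taken after release did not show the tray, so the final check rests on the top and side views.

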